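Fetch a walnut leg from the revolving bins and bed it in the boring cradle

ROBOT

A 6-joint arm with a two-finger parallel gripper is mounted at the origin on the work surface. World frame = base frame: x ahead of the robot, y to its left, z up, the work surface at z = 0. Lengths are in m, angles in rad, forces in N, time in s.
With the tool pointing down it reaches from about 0.425 to 0.95 m from the base axis. Payload 3.5 kg.
Tool frame: the origin (TCP) lies at the very end of the fingers, on their centre line; the grasp point (between the pads) lies 19 mm behind it; z points along the fingers, y is the line along which they close (so a half turn about z gives the same grasp; the last joint's range is limited). The gripper opens to 85 mm and grips with 20 to 120 N. Pads are 22 mm wide; open, the fingers measure 114 mm over their backs; the gripper's body (76 mm by 85 mm) begins 54 mm behind the grasp point. The pads swing forward as they close: fully open they stand 13 mm farther back than shut.
Start: joints at [1.043, 0.286, 1.577, -0, 1.279, -0.15], TCP at [0.249, 0.627, 0.231] pointing down, gripper open.
Joint ranges: [-2.77, 2.77], [-0.9, 2.22], [0.21, 2.48], [-1.53, 4.67], [0.24, 2.81], [-2.84, 2.84]. Speed limits (rad/s): [2.79, 2.79, 3.14, 3.14, 3.14, 3.14].

INTERFACE

Orientations are given as a unit quaternion [x, y, z, w].
In Python, from plant import ctrl gives the robot as it stands.
- The arm moves only by the tool jog_arm, called as name(argument=value, ...) on one line, values as JSON. Schema: {"type":"object","properties":{"moves":{"type":"object","properties":{"segments":{"type":"array","items":{"type":"array","items":{"type":"number"},"minItems":7,"maxItems":7},"minItems":1,"maxItems":10}},"additionalProperties":false,"required":["segments"]},"squeeze":{"type":"number"},"only":{"type":"string"},"quiet":{"type":"boolean"},"lines":{"type":"string"}},"required":["moves"],"additionalProperties":false}. moves is an object whose key "segments" holds a list of rows, 1 to 10 of them, each of 7 numbers: dx, dy, dz in units of 20 mm, then a rotation vector rx, ry, rz in units of 0.2 rad, then the opening from 0.0 (shut) to 1.0 (fully open); each row is the pose to reach, as a shift and turn from the pose commanded when the call began, along the tool's axes at that moment; what a row does not reach only later rows make up. A row lasts 1/8 s, in which the tool goes at most 0.0625 m and 0.188 rad, less where a joint would pass 70% of its speed; a pose out of reach is approached as far as the arm can. The fingers move at their own pace and stop on an object; squeeze is the grip in N (left out, the last holds). Time passes only in rows, so rows that do not move let the fingers close. The tool returns the time, the measured TCP pose, the force, the opening and the grip force at its end. only (a regular expression) keeps the lines of the reply that match it, lines (a string "A,B") keeps lines A to B, and quiet returns only ok. Input that does not fit is refused with a message, and nothing moves.
- ctrl.get_state(): the state, without advancing time (a new reading comes with each control period).
- ctrl.read_camera(name): name is "scene" or "side" or "wrist"; returns a dict with "pixels" (480x640x3 uint8, red, green, blue), "camera_matrix" (3x3 intrinsics, pixels), "dist_coeffs" ([k1, k2, p1, p2, k3] as OpenCV has them; the pictures are not rectified), "xyz" and "orientation" of the camera in the world. Camera axes: x right, y down, z forward; pixel columns grow to the right and rows downward; lengths in m; the calibration is good to about 2 mm. A picture is of the moment at which its call begins. There is no depth.
- ctrl.sign_off(): hands the job in; it is judged then, once.
The state is a dict: "time": time; "qpos": joint angles; "dq": joint speeds; "joint_efforts": joint torques, N m; "eef_pos": TCP position; "tcp_rot": TCP orientation; "contact_force": force on the tool from outside, world axes, zero at the start; "wrist_torque": the same for the moment, N m; "opening": opening from 0.0 (shut) to 1.0 (fully open); "finger_force": force on a finger pad.
Only numpy, scipy, OpenCV 4.12 (cv2) and the standard library are available. Lean on these libraries where they do the work, as an engineer would, in place of code of your own. Each camera call takes 0.05 s, during which the arm holds its last target. There are 200 camera calls.

TASK

Turn the revolving bins until the bay with the walnut furniture leg stands squarely in the opening of the blue hoop, and draw that leg out through the opening. Set it down on the bench and let go so that you can take it again by the middle, then lay it in the boring cradle, flat side down, with its thick end pushed up against the steel stop. Leave the other two legs in their bays and do not knock the glue bottle about.

Things in the scene. Friction and masses are not known exactly. Their poses are not given: they have to be found in the camera images.
- stand: Fixed stand of the revolving bins: foot disc (radius 215, 12 thick) inside a blue steel hoop, 235 mm inner and 240 outer radius, top 80 mm above the bench. The hoop is open over 80 degrees about the stand's own +x, between two yellow posts (radius 7, 86 mm high). Origin: on the bench, on the carousel's axis; z up.
- window (a point): Fixed point in the middle of the hoop's opening: on the stand's +x, 200 mm from the axis, 45 mm above the bench.
- carousel: Revolving bins on the stand; turn without end either way about the vertical axis, stay where left (friction 0.25 N m). Origin: on the axis at bench height; x along the middle of the walnut leg's bay. Green floor, radius 225, top 25 mm above the bench, split into six 60 degree bays by grey radial dividers. Walnut leg in the bay at 0 degrees, white at 120, beech at 240, the others empty.
- bay (a point): Point on the carousel's +x in the walnut leg's bay, 200 mm from the axis, 45 mm above the bench. The bay stands squarely in the opening when this point comes to window.
- divider (a point): Top of one of the six alike grey dividers, 200 mm from the axis, 80 mm above the bench, at +30 degrees from the carousel's x; the rest follow every 60 degrees. Each is upright, 9 mm thick, runs radially from 30 to 225 mm from the axis, and can be pinched or pushed from above, near its outer end, to turn the bins.
- deck (a point): Centre of the deck's top, 89 mm above the bench. The round plywood deck (radius 145, underside 80 mm above the bench) turns with the bins and covers the inner part of the bays: only what lies further out can be reached from above. It carries tubs of fittings (within 120 mm of the axis, tops 119 mm above the bench) and a black spindle knob (radius 22, top 140 mm).
- leg_walnut: Dark brown furniture leg, 170 mm long, about 140 g, square, tapering evenly from 40 x 40 mm (thick end, x = +85) to 26 x 26 mm (foot, x = -85); underside flat. Origin: mid-length on the underside; x along it to the thick end, z up. Starts lying along the middle of its bay, thick end outwards, origin about 135 mm from the axis, so the foot half is under the deck.
- leg_end (a point): Point on the walnut leg: middle of the lower edge of its thick end face (x = +85 mm of the leg).
- leg_white: White lacquered leg, same shape, origin and axes, in the bay at 120 degrees. To be left in its bay.
- leg_beech: Pale beech leg, same shape, origin and axes, in the bay at 240 degrees. To be left in its bay.
- jig: Boring cradle fixed to the bench: wooden base 120 wide, 18 thick, x = -135 to +165 mm. Origin: on the bench under the middle of a bedded leg; x along the cradle towards the stop, z up. Black bed, 30 wide, top 30 mm above the bench. Two pairs of aluminium cheeks guide the leg sideways; the gap between the pairs, x = -40 to +22 mm, leaves room for fingers.
- cheeks (a point): Point on the cradle's middle line, level with the cheek tops, 60 mm above the bench, at the middle of the finger gap (x = -9 mm). Cheeks near the stop: x = +22 to +72 mm, 44 mm apart. Others: x = -72 to -40 mm, 35 mm apart. Each is 16 mm thick; the top 10 mm flare out by 8 mm a side.
- stop (a point): On the cradle: middle of the steel stop's face (x = +85, facing -x) at the height of the bed, 30 mm above the bench. A bedded leg has its leg_end here and its x along the cradle's x. The stop is 70 mm wide, its top 80 mm above the bench; behind it are a brass bush and an opened red-handled clamp (to x = +207, 90 mm high).
- glue: Bystander: upright white glue bottle, green band, orange nozzle, 60 mm across, 172 mm high. Origin: centre of its underside.

How it is judged:
By the outcome, as a careful person would: the job done as asked, in the order asked, and still so for the second after the job is handed in, with the robot touching nothing.
It also fails if it takes over 69 s, if anything falls off the work surface, if the arm or the gripper's body presses on something with over 40 N, if the wrist force passes 120 N, or if a joint passes its speed limit or range.

## Working session

There is one attempt and no reset: what is moved stays moved. The work goes in short steps, Python scripts to look and compute and a tool call to move; the robot and the scene stay as the last step left them, time stands still between calls to the robot, and variables do not carry over. Pictures are saved under pics/ and viewed, at most 10 in all, crops included, and the job is handed in when it is done.

```bash
ls; mkdir -p pics; python3 - <<'E'
from plant import ctrl
import cv2,numpy as np
for n in ("scene","side"):
    c=ctrl.read_camera(n); cv2.imwrite(f"pics/{n}0.png",c["pixels"][:,:,::-1]); print(n,c["camera_matrix"],c["dist_coeffs"],c["xyz"],c["orientation"])
print(ctrl.get_state())
E
```

```text
pics
plant.py
scene [[569.96761739   0.         311.65731674]
 [  0.         569.96761739 245.7100534 ]
 [  0.           0.           1.        ]] [-0.04376697  0.          0.          0.          0.        ] [ 1.13099208 -0.88889406  0.88214233] [ 0.86474913  0.23101238 -0.11807411 -0.43000085]
side [[530.87483136   0.         320.20395422]
 [  0.         530.87483136 233.91304627]
 [  0.           0.           1.        ]] [-0.1431124  0.         0.         0.         0.       ] [0.54679491 0.73940172 0.92231748] [-0.03477385  0.93808074 -0.34456793  0.00826166]
{'time': 0.1, 'qpos': array([ 1.04298024e+00,  2.87075859e-01,  1.57801118e+00, -7.01899439e-06,
        1.27861752e+00, -1.50029158e-01]), 'dq': array([ 0.00038435, -0.00195612, -0.00386913, -0.0003604 ,  0.00090828,
       -0.00052586]), 'joint_efforts': array([ 1.10165078e-03, -4.07300484e+01, -2.93696845e+01, -1.16612355e-04,
        3.44724147e-03,  1.03458814e-05]), 'eef_pos': array([0.24867567, 0.62688939, 0.23009683]), 'tcp_rot': array([ 1.87771057e-01,  9.82212256e-01, -9.96999696e-04, -3.47905129e-04]), 'contact_force': array([ 0.26810556, -0.2283055 ,  0.25617461]), 'wrist_torque': array([-0.00312543, -0.04314451,  0.05707694]), 'finger_force': 0.0, 'opening': 0.9974398959563805}
```
View pics/scene0.png

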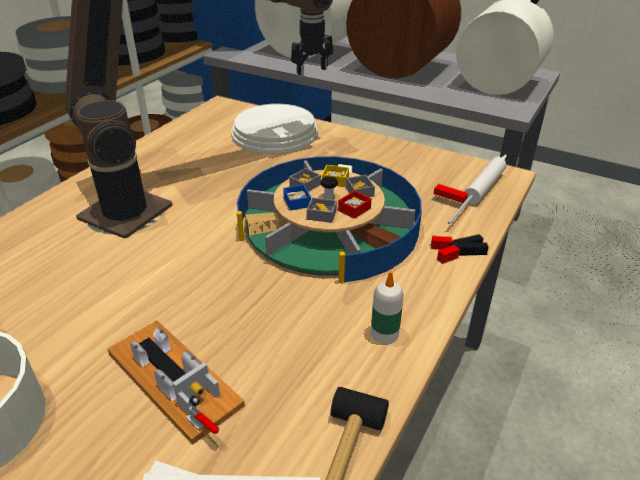

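View pics/side0.png

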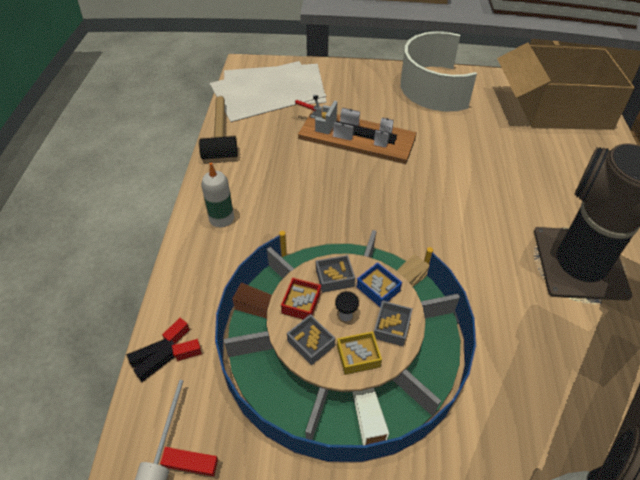

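The scene view shows the yellow posts at (240,225) and (342,267), walnut at (380,235), the glue at (387,310) and the jig at about (180,375). In the side view the posts are at (283,245) and (430,258), walnut at (252,299), white at (370,415) and beech at (412,270). Next I triangulate these.

```bash
cat > h.py <<'E'
from plant import ctrl
import cv2,numpy as np
from scipy.spatial.transform import Rotation as R
def ray(c,uv):
    p=cv2.undistortPoints(np.array(uv,float).reshape(-1,1,2),c["camera_matrix"],np.array(c["dist_coeffs"]))[:,0]
    return np.array(c["xyz"]),R.from_quat(c["orientation"]).apply(np.c_[p,np.ones(len(p))])
def plane(c,uv,z):
    o,d=ray(c,uv); return o+d*((z-o[2])/d[:,2])[:,None]
def tri(*cu):
    A=np.zeros((3,3));b=np.zeros(3);L=[]
    for c,uv in cu:
        o,d=ray(c,uv);d=d[0]/np.linalg.norm(d[0]);P=np.eye(3)-np.outer(d,d);A+=P;b+=P@o;L.append((o,P))
    x=np.linalg.solve(A,b); return x,max(np.linalg.norm(P@(x-o)) for o,P in L)
def proj(c,X):
    r=R.from_quat(c["orientation"]).inv();return cv2.projectPoints(r.apply(np.atleast_2d(X)-c["xyz"]),np.zeros(3),np.zeros(3),c["camera_matrix"],np.array(c["dist_coeffs"]))[0][:,0]
def blobs(c,lo,hi,amin=15):
    m=cv2.inRange(cv2.cvtColor(c["pixels"],cv2.COLOR_RGB2HSV),lo,hi)
    n,l,s,ce=cv2.connectedComponentsWithStats(m)
    return m,l,[(i,s[i][:5].tolist(),ce[i].round(1).tolist()) for i in range(1,n) if s[i][4]>=amin]
def cams(*ns): return [ctrl.read_camera(n) for n in ns]
E
python3 - <<'E'
from h import *
S,D=cams("scene","side")
for n,c in (("scene",S),("side",D)):
    for nm,lo,hi in (("yellow",(20,160,90),(32,255,255)),("walnut",(5,110,25),(14,210,115)),("black",(0,0,0),(180,255,30)),("orange",(8,200,120),(17,255,255))):
        print(n,nm,[b[1:] for b in blobs(c,lo,hi,25)[2] if b[1][4]<3000])
    for p in ([(240,225),(342,267),(380,238)] if n=="scene" else [(283,245),(430,258),(252,299)]):
        print(p,cv2.cvtColor(c["pixels"],cv2.COLOR_RGB2HSV)[p[1],p[0]])
E
```

```text
scene yellow [([322, 165, 27, 22, 301], [336.6, 173.6]), ([299, 174, 11, 8, 46], [304.3, 177.8]), ([354, 181, 11, 7, 43], [358.9, 184.7]), ([316, 203, 13, 8, 55], [321.7, 206.8]), ([236, 211, 8, 30, 149], [240.1, 225.7]), ([338, 252, 7, 31, 168], [341.1, 266.7]), ([190, 382, 14, 13, 93], [195.7, 387.5])]
scene walnut [([149, 114, 23, 17, 134], [159.7, 119.2]), ([128, 116, 13, 10, 63], [133.7, 119.4]), ([51, 124, 14, 14, 50], [56.7, 130.1]), ([50, 128, 39, 54, 843], [68.9, 155.1]), ([132, 130, 12, 10, 62], [138.1, 134.2]), ([350, 224, 50, 24, 605], [374.5, 235.1]), ([176, 426, 18, 18, 31], [184.3, 433.8]), ([195, 426, 15, 14, 44], [202.7, 433.1])]
scene black [([84, 0, 27, 86, 1716], [97.0, 42.0]), ([130, 0, 62, 23, 458], [152.2, 9.5]), ([313, 0, 17, 8, 73], [321.2, 2.6]), ([160, 12, 33, 11, 285], [176.0, 17.7]), ([292, 20, 41, 54, 1027], [311.6, 43.8]), ([134, 26, 26, 17, 246], [146.3, 34.3]), ([137, 31, 60, 32, 626], [166.0, 44.3]), ([120, 35, 6, 10, 49], [122.3, 39.3]), ([118, 55, 12, 10, 110], [123.4, 59.7]), ([0, 75, 27, 24, 315], [12.3, 87.0]), ([0, 91, 36, 34, 506], [18.0, 110.
[... 1028 characters left out ...]
 143.6]), ([356, 148, 29, 10, 66], [370.0, 152.6]), ([390, 156, 17, 7, 41], [398.0, 159.3]), ([210, 165, 6, 11, 33], [212.3, 171.3]), ([233, 283, 38, 35, 836], [251.1, 300.3]), ([312, 290, 9, 25, 34], [316.4, 302.9]), ([176, 326, 14, 17, 27], [183.9, 334.0])]
side black [([354, 127, 20, 12, 77], [362.2, 133.2]), ([201, 145, 36, 14, 264], [218.2, 152.7]), ([576, 182, 10, 14, 57], [580.4, 189.2]), ([556, 211, 74, 70, 2045], [587.7, 251.0]), ([336, 301, 22, 13, 59], [345.8, 308.6]), ([130, 349, 26, 21, 158], [141.5, 359.3]), ([135, 352, 38, 29, 227], [154.1, 367.0]), ([588, 430, 47, 50, 663], [613.8, 459.0])]
side orange []
(283, 245) [ 23 219  93]
(430, 258) [18 98 60]
(252, 299) [ 11 177  78]
```

```bash
python3 - <<'E'
from h import *
np.set_printoptions(precision=4,suppress=True)
S,D=cams("scene","side")
def top(c,near,k=4):
    m,l,b=blobs(c,(18,150,70),(34,255,255),25)
    i,s,ce=min(b,key=lambda t:np.hypot(t[2][0]-near[0],t[2][1]-near[1]))
    y,x=np.where(l==i); s=y<y.min()+k; return x[s].mean(),y[s].mean()+.5
P=[]
for a,b in (((240,225),(428,254)),((341,267),(283,242))):
    ua,ub=top(S,a),top(D,b); x,e=tri((S,[ua]),(D,[ub])); P.append(x); print("post",ua,ub,x,e)
k,e=tri((S,[(329,182.5)]),(D,[(346.5,299)]));print("knob",k,e)
d=P[1]-P[0];L=np.linalg.norm(d[:2]);n=np.array([d[1],-d[0]])/L; m=(P[0]+P[1])[:2]/2
n*=np.sign(n@(m-k[:2])); C=m-n*.2375*np.cos(np.radians(40)); print("chord",L,"axis",C,"opening dir",np.degrees(np.arctan2(n[1],n[0])))
# grey dividers in side view: outer ring on plane z=.08
hsv=cv2.cvtColor(D["pixels"],cv2.COLOR_RGB2HSV)
m_=cv2.inRange(hsv,(0,0,75),(180,40,165)); ys,xs=np.where(m_); p=plane(D,np.c_[xs,ys],.08)[:,:2]-C
r=np.hypot(*p.T);a=np.degrees(np.arctan2(p[:,1],p[:,0]));s=(r>.16)&(r<.225)
print(np.histogram(a[s],bins=np.arange(-180,181,10)))
print("div mod60",np.degrees(np.angle(np.exp(6j*np.radians(a[s])).mean()))/6,abs(np.exp(6j*np.radians(a[s])).mean()))
for c in (S,D):
    m_,l,b=blobs(c,(5,110,25),(15,235,115),200); 
    for i,s,ce in b:
        if 200<s[4]<1500: w=plane(c,[ce],.055)[0]-np.r_[C,0]; print("walnut?",ce,s,np.hypot(*w[:2]),np.degrees(np.arctan2(w[1],w[0])))
print("glue tip",tri((S,[(391,273)]),(D,[(212,168)])),"jig base cnr", plane(S,[(157,322),(110,352),(243,401),(196,438)],.018), plane(D,[(302,137),(405,159),(417,134),(316,115)],.018))
E
```

```text
post (np.float64(238.6818181818182), np.float64(213.13636363636363)) (np.float64(429.42857142857144), np.float64(249.21428571428572)) [0.3663 0.0527 0.083 ] 0.0013281858399814572
post (np.float64(341.6111111111111), np.float64(253.44444444444446)) (np.float64(281.8695652173913), np.float64(232.97826086956522)) [0.6703 0.033  0.0837] 0.000725807858196673
knob [0.5327 0.2202 0.1347] 0.00233497077921553
chord 0.3046866908364421 axis [0.5301 0.2244] opening dir -93.71311233511084
(array([  1, 159,   0,   0,   0,   0,   0, 105,   0,   0,   0,   0,   0,
       141,   0,   0,   0,   0,   0, 182,   0,   0,   0,   0,   0, 231,
         0,  38,   0,  18,   0, 219,   0,   0,   0,   1]), array([-180, -170, -160, -150, -140, -130, -120, -110, -100,  -90,  -80,
        -70,  -60,  -50,  -40,  -30,  -20,  -10,    0,   10,   20,   30,
         40,   50,   60,   70,   80,   90,  100,  110,  120,  130,  140,
        150,  160,  170,  180]))
div mod60 17.02142234220598 0.9050794372532435
walnut? [67.2, 150.4] [44, 123, 45, 59, 1481] 0.8790068996544902 -172.38111076388392
walnut? [374.1, 234.8] [350, 223, 50, 25, 637] 0.1675153956184996 -18.03051418711656
walnut? [165.7, 408.9] [109, 352, 101, 92, 325] 0.7088745713637634 -84.8776808169817
walnut? [354.1, 148.9] [298, 135, 111, 29, 357] 0.5037869155592822 -90.33910878716414
walnut? [251.3, 300.3] [233, 283, 38, 35, 853] 0.18749744461743906 -12.487123813008944
glue tip (array([ 0.8286, -0.067 ,  0.1633]), np.float64(0.00207054057690225)) jig base cnr [[ 0.4005 -0.3003  0.018 ]
 [ 0.3763 -0.4141  0.018 ]
 [ 0.682  -0.3774  0.018 ]
 [ 0.657  -0.4838  0.018 ]] [[ 0.6658 -0.36    0.018 ]
 [ 0.3948 -0.2948  0.018 ]
 [ 0.3583 -0.3997  0.018 ]
 [ 0.6361 -0.4588  0.018 ]]
```

```bash
cat >> h.py <<'E'
np.set_printoptions(precision=4,suppress=True)
C0=np.array([.531,.2225]); OPEN=-93.7
def yaw(q=None):
    q=ctrl.get_state()["tcp_rot"] if q is None else q
    v=R.from_quat(q).apply([0,1,0]); return np.degrees(np.arctan2(v[1],v[0]))
def delta(pos,yaw_deg,s=None):
    "tool-axis shift and rotvec to bring TCP to pos, pointing down, tool y at yaw_deg"
    s=s or ctrl.get_state(); r=R.from_quat(s["tcp_rot"]); a=np.radians(yaw_deg)
    y=np.array([np.cos(a),np.sin(a),0]); z=np.array([0,0,-1.]); t=R.from_matrix(np.c_[np.cross(y,z),y,z])
    return np.r_[r.inv().apply(np.array(pos)-s["eef_pos"]),(r.inv()*t).as_rotvec()].round(4)
E
python3 - <<'E'
from h import *
print(yaw(), delta([.722,.2805,.23],107))
E
```

```text
68.3538109531913 [-0.5677 -0.1477  0.0009 -0.0007 -0.0004 -0.6745]
```

The manual's scale: shifts go in units of 20 mm and turns go in units of 0.2 rad. Converting my numbers, -0.5677 m is -28.385, -0.1477 m is -7.385, -0.6745 rad is -3.3725.

jog_arm(moves={"segments": [[-28.385, -7.385, 0, 0, 0, -3.3725, 0.5], [-28.385, -7.385, 0, 0, 0, -3.3725, 0.5], [-28.385, -7.385, 0, 0, 0, -3.3725, 0.5], [-28.385, -7.385, 0, 0, 0, -3.3725, 0.5], [-28.385, -7.385, 0, 0, 0, -3.3725, 0.5], [-28.385, -7.385, 0, 0, 0, -3.3725, 0.5], [-28.385, -7.385, 0, 0, 0, -3.3725, 0.5], [-28.385, -7.385, 0, 0, 0, -3.3725, 0.5], [-28.385, -7.385, 0, 0, 0, -3.3725, 0.5], [-28.385, -7.385, 0, 0, 0, -3.3725, 0.5]]})

```text
time: 1.55
eef_pos: [0.7246, 0.2776, 0.2307]
tcp_rot: [-0.146, 0.989, -0.0, -0.0]
contact_force: [-1.0, 0.3, 0.3]
opening: 0.497
finger_force: 0.0
```

```bash
python3 - <<'E'
from h import *
W,=cams("wrist"); cv2.imwrite("pics/w1.png",W["pixels"][:,:,::-1]); print(W["xyz"],R.from_quat(W["orientation"]).as_matrix()); s=ctrl.get_state(); print(s["eef_pos"],yaw(),s["qpos"],s["contact_force"],s["time"])
print("tcp px",proj(W,s["eef_pos"]))
for a in (17,77): print(a,proj(W,[[.531+r*np.cos(np.radians(a)),.2225+r*np.sin(np.radians(a)),.08] for r in (.15,.2,.225)]))
E
```

```text
[0.6585 0.2574 0.3736] [[-0.2895  0.9201  0.2639]
 [ 0.9572  0.2786  0.0789]
 [-0.0009  0.2754 -0.9613]]
[0.7264 0.2754 0.2304] 106.70816771275855 [ 0.2328  0.5104  1.2842 -0.0023  1.3457 -1.6291] [-1.1541 -2.4272 -0.1787] 1.6
tcp px [[306.7267 309.2726]]
17 [[318.519  148.3002]
 [318.4661 216.403 ]
 [318.4315 248.3317]]
77 [[506.6376  40.093 ]
 [561.4208  79.854 ]
 [586.9927  99.0898]]
```

View pics/w1.png

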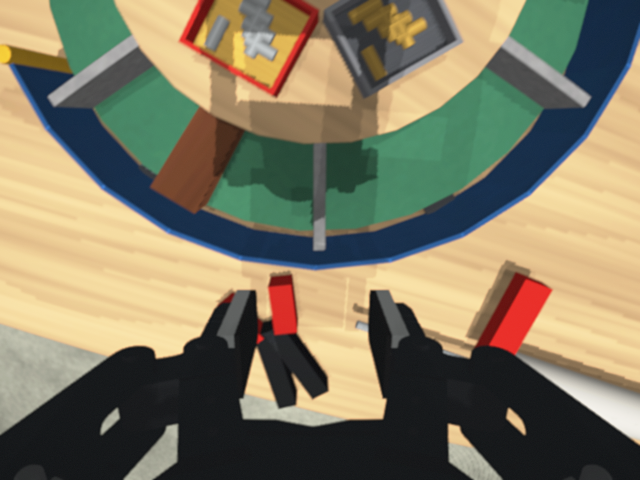

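The wrist view shows the divider to be pinched running from (319,145) to (319,248), where it was predicted. Walnut is at (200,165). Next I check its height and work out the descent.

```bash
python3 - <<'E'
from h import *
W,D=cams("wrist","side")
def end(c,p,w):
    m=cv2.inRange(cv2.cvtColor(c["pixels"],cv2.COLOR_RGB2HSV),(0,0,75),(180,45,200));y,x=np.where(m);s=(abs(x-p[0])<w)&(abs(y-p[1])<w);return np.c_[x,y][s]
w=end(W,(319,225),32); uw=(w[w[:,1]>w[:,1].max()-3].mean(0))
pd=proj(D,[.531+.225*np.cos(np.radians(17)),.2225+.225*np.sin(np.radians(17)),.08])[0]; d=end(D,pd,16); ud=d[d[:,0]<d[:,0].min()+2].mean(0)
print(uw,pd,ud,tri((W,[uw]),(D,[ud])))
a=np.radians(17); print(delta([.531+.192*np.cos(a),.2225+.192*np.sin(a),.045],107))
# arc: TCP about axis by -10..-80.7 in tool frame (tool x yaw=17+180 here)
for t in range(-10,-90,-10):
    t=max(t,-80.7); b=np.radians(t); v=.192*np.array([np.cos(b)-1,np.sin(b)]) # radial, tangential(107)
    print([round(-v[0],4),round(v[1],4)], round(-b,4))
E
```

```text
[324.     245.9459] [223.1417 340.0346] [215.1579 336.4737] (array([0.7515, 0.2882, 0.0878]), np.float64(0.008201228378488194))
[ 0.0079  0.0018  0.1854  0.0003 -0.0011 -0.0026]
[np.float64(0.0029), np.float64(-0.0333)] 0.1745
[np.float64(0.0116), np.float64(-0.0657)] 0.3491
[np.float64(0.0257), np.float64(-0.096)] 0.5236
[np.float64(0.0449), np.float64(-0.1234)] 0.6981
[np.float64(0.0686), np.float64(-0.1471)] 0.8727
[np.float64(0.096), np.float64(-0.1663)] 1.0472
[np.float64(0.1263), np.float64(-0.1804)] 1.2217
[np.float64(0.1587), np.float64(-0.1891)] 1.3963
```

In the tool's units: 0.185 m is 9.25, 0.16 m is 8.

jog_arm(moves={"segments": [[0.4, 0.1, 3.1, 0, 0, 0, 0.5], [0.4, 0.1, 6, 0, 0, 0, 0.5], [0.4, 0.1, 8, 0, 0, 0, 0.5], [0.4, 0.1, 9.25, 0, 0, 0, 0.5], [0.4, 0.1, 9.25, 0, 0, 0, 0], [0.4, 0.1, 9.25, 0, 0, 0, 0], [0.4, 0.1, 9.25, 0, 0, 0, 0], [0.4, 0.1, 9.25, 0, 0, 0, 0]]}, squeeze=40)

```text
time: 2.7
eef_pos: [0.7151, 0.281, 0.0489]
tcp_rot: [-0.148, 0.989, 0.001, 0.002]
contact_force: [-0.2, 0.4, 2.6]
opening: 0.095
finger_force: 42.1
```

```bash
python3 - <<'E'
from h import *
s=ctrl.get_state(); print(s["eef_pos"],yaw(),s["opening"],s["finger_force"]); p=s["eef_pos"][:2]-C0; print(np.hypot(*p),np.degrees(np.arctan2(p[1],p[0])))
E
```

```text
[0.7151 0.281  0.0489] 106.99078144263926 0.09543843578919929 42.08960294723511
0.1931654053902444 17.629760854646232
```

jog_arm(moves={"segments": [[0.15, -1.665, 0, 0, 0, 0.8725, 0], [0.58, -3.285, 0, 0, 0, 1.745, 0], [1.285, -4.8, 0, 0, 0, 2.618, 0], [2.245, -6.17, 0, 0, 0, 3.49, 0], [3.43, -7.355, 0, 0, 0, 4.3635, 0], [4.8, -8.315, 0, 0, 0, 5.235, 0], [6.315, -9.02, 0, 0, 0, 6.1085, 0], [8.05, -9.475, 0, 0, 0, 7.0425, 0], [8.05, -9.475, 0, 0, 0, 7.0425, 0], [8.05, -9.475, 0, 0, 0, 7.0425, 0]]})

```text
time: 3.95
eef_pos: [0.6163, 0.0519, 0.0488]
tcp_rot: [0.527, 0.85, 0.0, 0.001]
contact_force: [-2.8, 2.6, 6.0]
opening: 0.097
finger_force: 42.9
```

```bash
python3 - <<'E'
from h import *
s=ctrl.get_state(); print(s["eef_pos"],yaw(),s["opening"],s["finger_force"],s["contact_force"]); p=s["eef_pos"][:2]-C0; print(np.hypot(*p),np.degrees(np.arctan2(p[1],p[0])))
D,S=cams("side","scene")
m_=cv2.inRange(cv2.cvtColor(D["pixels"],cv2.COLOR_RGB2HSV),(0,0,75),(180,40,165)); ys,xs=np.where(m_); p=plane(D,np.c_[xs,ys],.08)[:,:2]-C0
r=np.hypot(*p.T);a=np.degrees(np.arctan2(p[:,1],p[:,0]));k=(r>.16)&(r<.225)
h=np.histogram(a[k],bins=np.arange(-180,181,10)); print(h[0])
for i,n in enumerate(h[0]):
    if n>60: c=a[k][(a[k]>-185+10*i)&(a[k]<-165+10*i)]; print(np.median(c))
cv2.imwrite("pics/side2.png",D["pixels"][:,:,::-1])
E
```

```text
[0.6163 0.0519 0.0488] 26.35144077998563 0.09694156253797791 42.89087176322937 [-2.7536  2.624   6.0225]
0.1907338993477942 -63.44199866402398
[  2   1   0   0   0  47   0   0   0   0   0  14  12   0   0   0   0 181
 119   1   3  10  10 236   2   0   0   0   0 293   0   0   0   0  81 251]
-1.9707903119097772
-1.439543806569998
57.302671133754174
115.9622837316879
171.18454201887258
174.41781171422403
```

View pics/side2.png

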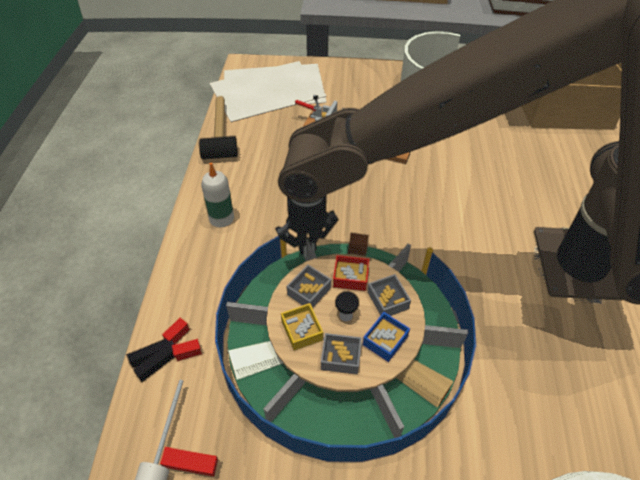

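```bash
python3 - <<'E'
from h import *
a=np.radians(OPEN); s=ctrl.get_state(); print(delta([.531+.2*np.cos(a),.2225+.2*np.sin(a),.21],OPEN+90))
E
```

```text
[ 0.0175 -0.101  -0.1614  0.0021  0.0011  0.5256]
```

In the tool's units: -0.161 m is -8.05, -0.16 m is -8, 0.526 rad is 2.63.

jog_arm(moves={"segments": [[0, 0, 0, 0, 0, 0, 0.5], [0, 0, 0, 0, 0, 0, 0.5], [0, 0, -2.5, 0, 0, 0, 0.5], [0, 0, -5.5, 0, 0, 0, 0.5], [0.875, -2.5, -8, 0, 0, 0.9, 0.8], [0.875, -5, -8, 0, 0, 1.8, 0.8], [0.875, -5.05, -8.05, 0, 0, 2.63, 0.8], [0.875, -5.05, -8.05, 0, 0, 2.63, 0.8], [0.875, -5.05, -8.05, 0, 0, 2.63, 0.8]]})

```text
time: 5.18
eef_pos: [0.5176, 0.0229, 0.2072]
tcp_rot: [0.73, 0.684, 0.0, 0.0]
contact_force: [0.1, 0.3, -1.0]
opening: 0.797
finger_force: 0.0
```

```bash
python3 - <<'E'
from h import *
W,=cams("wrist"); cv2.imwrite("pics/w3.png",W["pixels"][:,:,::-1])
s=ctrl.get_state(); print(s["eef_pos"],yaw())
m,l,b=blobs(W,(4,90,20),(16,235,140),400); print(b)
for h in (-63.7,-123.7):
    a=np.radians(h); print(proj(W,[[.531+r*np.cos(a),.2225+r*np.sin(a),.08] for r in (.15,.225)]))
a=np.radians(OPEN);print("leg top ends pred",proj(W,[[.531+.22*np.cos(a)+o*np.cos(a+np.pi/2),.2225+.22*np.sin(a)+o*np.sin(a+np.pi/2),.065] for o in (-.02,.02)]))
E
```

```text
[0.5176 0.023  0.2072] -3.712691629313614
[(69, [236, 140, 96, 163, 6791], [297.4, 210.5]), (82, [0, 174, 44, 107, 654], [21.0, 221.6]), (99, [113, 185, 44, 80, 830], [132.8, 217.5]), (147, [81, 207, 25, 72, 466], [93.5, 233.4]), (168, [150, 215, 52, 81, 1139], [173.5, 262.1]), (202, [216, 223, 34, 77, 764], [231.9, 268.5])]
[[426.8065 122.7877]
 [473.0798 219.6064]]
[[197.1447 122.7196]
 [150.9177 219.464 ]]
leg top ends pred [[285.0446 247.5208]
 [338.9439 247.5468]]
```

View pics/w3.png

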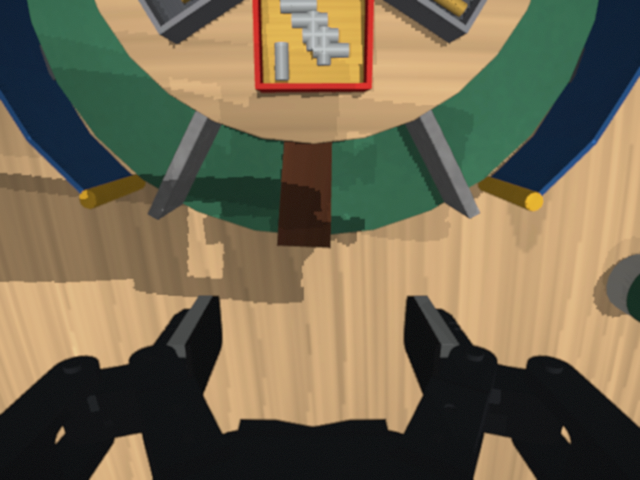

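The wrist view shows the bay between dividers with ends at (155,216) and (475,215), and posts at (88,200) and (534,201). The walnut end runs from (278,246) to (330,247). Now I quantify the squareness and the leg pose.

```bash
python3 - <<'E'
from h import *
W,S=cams("wrist","scene")
pol=lambda p:(np.hypot(*(p[:2]-C0)),np.degrees(np.arctan2(*(p[:2]-C0)[::-1])))
for p in plane(W,[(88,200),(534,201)],.086): print("post",p,pol(p))
for p in plane(W,[(155,216),(475,215)],.08): print("div",p,pol(p))
hsv=cv2.cvtColor(W["pixels"],cv2.COLOR_RGB2HSV); m=cv2.inRange(hsv,(0,90,15),(13,235,130)); m[:140]=0;m[255:]=0;m[:,:240]=0;m[:,360:]=0
ys,xs=np.where(m); E=[]
for y in (160,180,200,220,240):
    x=np.sort(xs[ys==y]); E.append([x.min(),x.max()]); 
print(E)
mid=plane(W,[(np.mean(e),y) for e,y in zip(E,(160,180,200,220,240))],.062); print(mid[[0,-1]]); d=mid[-1]-mid[0]; print("axis",np.degrees(np.arctan2(d[1],d[0])))
e=plane(W,[(278,246),(330,247)],.065); print("end corners",e, np.linalg.norm(e[1]-e[0]),pol(e.mean(0)))
_,_,b=blobs(S,(0,90,15),(15,255,130),80); print([q for q in b if 200<q[2][0]<360 and 180<q[2][1]<300]); print("pred end top corners in scene",proj(S,e))
cv2.imwrite("pics/s3.png",cv2.resize(S["pixels"][190:290,220:370,::-1],None,fx=4,fy=4))
E
```

```text
post [0.3668 0.0533 0.086 ] (np.float64(0.2358135313530296), np.float64(-134.1486511816575))
post [0.6706 0.033  0.086 ] (np.float64(0.23536983993807958), np.float64(-53.631927235702065))
div [0.4095 0.0377 0.08  ] (np.float64(0.2211496975696429), np.float64(-123.3168893638921))
div [0.6318 0.0241 0.08  ] (np.float64(0.2225656176834247), np.float64(-63.06003262853729))
[[np.int64(283), np.int64(330)], [np.int64(282), np.int64(330)], [np.int64(281), np.int64(329)], [np.int64(279), np.int64(330)], [np.int64(278), np.int64(329)]]
[[0.517  0.0671 0.062 ]
 [0.5108 0.0084 0.062 ]]
axis -96.0977512870993
end corners [[0.4917 0.0059 0.065 ]
 [0.5301 0.0026 0.065 ]] 0.038552144527018425 (np.float64(0.21917229148765932), np.float64(-95.2577710171435))
[(1247, [297, 196, 28, 9, 96], [310.2, 199.9]), (1274, [294, 203, 33, 18, 275], [309.6, 212.2]), (1361, [270, 225, 48, 37, 823], [290.6, 242.4])]
pred end top corners in scene [[269.8065 242.9547]
 [282.6114 248.4745]]
```

View pics/s3.png

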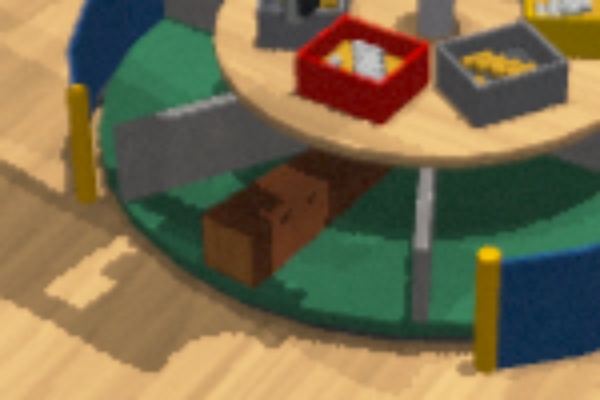

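Scene crop: the end-top corners are at about (271,244) and (283,249), within 1.5 px of the wrist prediction, so the leg-top height of 65 mm is confirmed. The bay is within 0.7° of the opening. Next is the grasp.

```bash
python3 - <<'E'
from h import *
print(delta([.514,.034,.031],-6.1))
E
```

```text
[ 0.0107 -0.0041  0.176  -0.0005  0.      0.041 ]
```

jog_arm(moves={"segments": [[0.5, -0.2, 3, 0, 0, 0.2, 0.8], [0.5, -0.2, 6, 0, 0, 0.2, 0.8], [0.5, -0.2, 7.5, 0, 0, 0.2, 0.8], [0.5, -0.2, 8.8, 0, 0, 0.2, 0.8], [0.5, -0.2, 8.8, 0, 0, 0.2, 0.8]]})

```text
time: 5.95
eef_pos: [0.5119, 0.0335, 0.0288]
tcp_rot: [0.744, 0.669, -0.002, -0.002]
contact_force: [0.3, 0.3, -0.7]
opening: 0.801
finger_force: 0.0
```

jog_arm(moves={"segments": [[0, 0, 0, 0, 0, 0, 0.3], [0, 0, 0, 0, 0, 0, 0.3], [0, 0, 0, 0, 0, 0, 0.3], [0, 0, 0, 0, 0, 0, 0.3], [0, 0, 0, 0, 0, 0, 0.3]]}, squeeze=50)

```text
time: 6.58
eef_pos: [0.5152, 0.033, 0.0331]
tcp_rot: [0.744, 0.668, 0.001, 0.001]
contact_force: [-0.1, 0.5, 6.3]
opening: 0.433
finger_force: 50.7
```

jog_arm(moves={"segments": [[0, 0, -0.3, 0, 0, 0, 0.3], [-1, 0.05, -0.4, 0, 0, 0, 0.3], [-2.5, 0.1, -0.4, 0, 0, 0, 0.3], [-4, 0.15, -0.4, 0, 0, 0, 0.3], [-5.5, 0.2, -0.5, 0, 0, 0, 0.3], [-7, 0.3, -0.7, 0, 0, 0, 0.3], [-8.5, 0.35, -0.7, 0, 0, 0, 0.3], [-10, 0.4, -0.7, 0, 0, 0, 0.3], [-11.25, 0.45, -0.7, 0, 0, 0, 0.3], [-11.25, 0.45, -0.7, 0, 0, 0, 0.3]]})

```text
time: 7.82
eef_pos: [0.4983, -0.1927, 0.0452]
tcp_rot: [0.745, 0.667, -0.0, -0.0]
contact_force: [0.3, 0.8, -2.1]
opening: 0.429
finger_force: 50.1
```

```bash
python3 - <<'E'
from h import *
S,D=cams("scene","side"); a=S["pixels"][180:330,130:380,::-1]; b=D["pixels"][90:340,200:500,::-1]
cv2.imwrite("pics/s4.png",np.hstack([cv2.resize(a,(500,300)),cv2.resize(b,(300,300))])); s=ctrl.get_state(); print(s["eef_pos"],s["opening"],s["contact_force"])
E
```

```text
[ 0.4981 -0.191   0.0449] 0.4381707253683844 [-0.2867  0.5732 -0.7543]
```

View pics/s4.png

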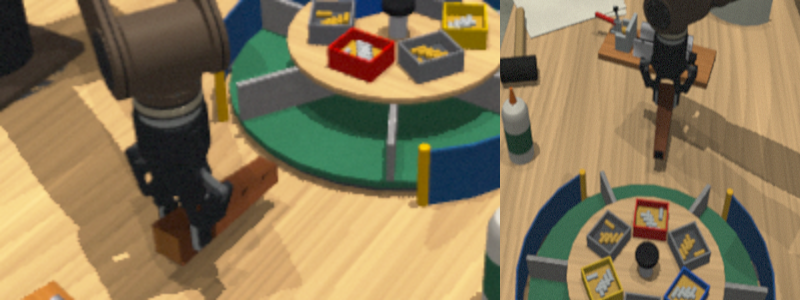

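Both crops show the leg held level and fully outside the hoop. Setting it down.

jog_arm(moves={"segments": [[0, 0, 1, 0, 0, 0, 0.3], [0, 0, 1.5, 0, 0, 0, 0.3], [0, 0, 1.75, 0, 0, 0, 0.3], [0, 0, 1.8, 0, 0, 0, 0.3]]})

```text
time: 8.43
eef_pos: [0.4986, -0.1911, 0.0091]
tcp_rot: [0.744, 0.668, -0.0, -0.0]
contact_force: [1.3, -0.3, -0.9]
opening: 0.437
finger_force: 50.1
```

jog_arm(moves={"segments": [[0, 0, 0, 0, 0, 0, 0.75], [0, 0, 0, 0, 0, 0, 0.75], [0, 0, 0, 0, 0, 0, 0.75], [0, 0, -3, 0, 0, 0, 0.75], [0, 0, -6, 0, 0, 0, 0.75], [0, 0, -9, 0, 0, 0, 0.75], [2, 0, -10, 0, 0, 0, 0.75], [2.5, 0, -10, 0, 0, 0, 0.75], [2.5, 0, -10, 0, 0, 0, 0.75]]})

```text
time: 9.55
eef_pos: [0.5034, -0.1412, 0.2082]
tcp_rot: [0.743, 0.669, -0.001, -0.001]
contact_force: [0.2, 0.0, -0.3]
opening: 0.746
finger_force: 0.0
```

```bash
python3 - <<'E'
from h import *
W,D=cams("wrist","side")
for c,n in ((W,"w"),(D,"d")):
    m,l,b=blobs(c,(0,90,15),(13,240,130),400); print(n,b)
    cv2.imwrite(f"pics/5{n}.png",c["pixels"][:,:,::-1])
s=ctrl.get_state(); print(s["eef_pos"],yaw())
E
```

```text
w [(1, [291, 94, 46, 212, 8370], [312.2, 205.2])]
d [(400, [353, 170, 21, 63, 682], [362.3, 198.3])]
[ 0.5031 -0.1419  0.2075] -6.1351555229455
```

View pics/5w.png

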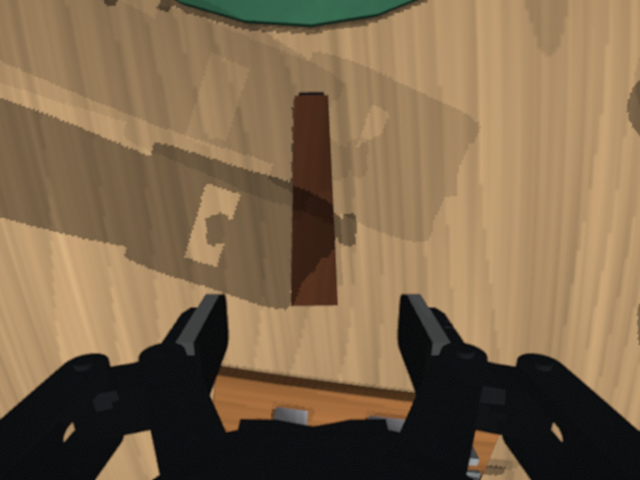

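The wrist view shows the leg flat on the bench, with the foot at (294..327,97) and the thick end at (291..337,305). I'll measure it, then look over the jig before regrasping.

```bash
python3 - <<'E'
from h import *
W,D=cams("wrist","side")
f=plane(W,[(293.5,97),(327.5,97)],.026); t=plane(W,[(291,305.5),(337,305.5)],.040)
print(f,t,np.linalg.norm(f[1]-f[0]),np.linalg.norm(t[1]-t[0])); F,T=f.mean(0),t.mean(0); d=(T-F)[:2]; print("len",np.linalg.norm(d),"axis",np.degrees(np.arctan2(d[1],d[0])),"T",T,"F",F)
print("side pred corners",proj(D,np.r_[f,t]))
m,l,b=blobs(D,(0,90,15),(13,240,130),400);ys,xs=np.where(l==b[0][0]);print([(y,xs[ys==y].min(),xs[ys==y].max()) for y in (172,180,200,215,225,230,232)])
print("to jig",delta([.507,-.382,.26],75.5))
E
```

```text
[[ 0.4984 -0.0519  0.026 ]
 [ 0.5244 -0.0547  0.026 ]] [[ 0.477  -0.2187  0.04  ]
 [ 0.5156 -0.2228  0.04  ]] 0.026139446185213175 0.038868159587929246
len 0.16819409878630354 axis -95.15317003170517 T [ 0.4963 -0.2208  0.04  ] F [ 0.5114 -0.0533  0.026 ]
side pred corners [[363.2594 225.6278]
 [351.7575 224.0119]
 [373.629  171.004 ]
 [357.8235 168.9549]]Traceback (most recent call last):
  File "<stdin>", line 6, in <module>
    return umr_minimum(a, axis, None, out, keepdims, initial, where)
ValueError: zero-size array to reduction operation minimum which has no identity
```

```bash
python3 - <<'E'
from h import *
print("to jig",delta([.507,-.382,.26],75.5))
E
```

```text
to jig [-0.238   0.0294 -0.0525 -0.0017 -0.0025 -1.4255]
```

jog_arm(moves={"segments": [[-11.9, 1.45, -2.6, 0, 0, -7.125, 0.75], [-11.9, 1.45, -2.6, 0, 0, -7.125, 0.75], [-11.9, 1.45, -2.6, 0, 0, -7.125, 0.75], [-11.9, 1.45, -2.6, 0, 0, -7.125, 0.75], [-11.9, 1.45, -2.6, 0, 0, -7.125, 0.75], [-11.9, 1.45, -2.6, 0, 0, -7.125, 0.75], [-11.9, 1.45, -2.6, 0, 0, -7.125, 0.75], [-11.9, 1.45, -2.6, 0, 0, -7.125, 0.75], [-11.9, 1.45, -2.6, 0, 0, -7.125, 0.75], [-11.9, 1.45, -2.6, 0, 0, -7.125, 0.75]]})

```text
time: 11.0
eef_pos: [0.5071, -0.3818, 0.2607]
tcp_rot: [0.127, 0.992, 0.0, -0.0]
contact_force: [-0.1, -0.5, -0.0]
opening: 0.752
finger_force: 0.0
```

```bash
python3 - <<'E'
from h import *
W,=cams("wrist"); cv2.imwrite("pics/w6.png",W["pixels"][:,:,::-1]); s=ctrl.get_state(); print(s["eef_pos"],yaw(),s["qpos"])
np.savez("w6.npz",**W)
E
```

```text
[ 0.5072 -0.3817  0.2608] 75.41101945094131 [-0.8048  0.1785  1.6506 -0.0001  1.3133 -2.121 ]
```

View pics/w6.png

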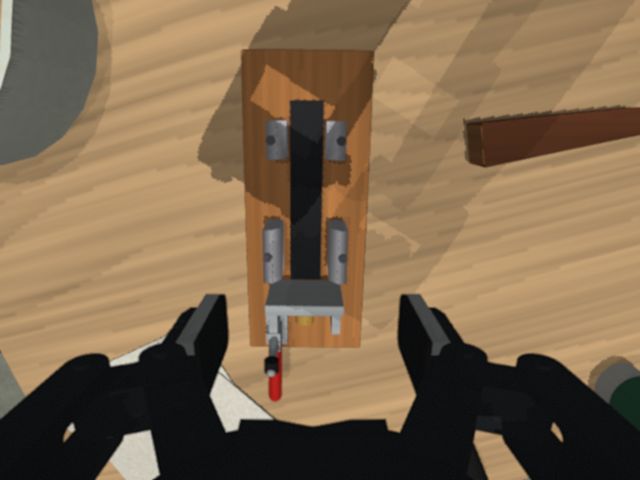

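The wrist view shows the bed as a black strip, x 291–323 and y 100–279. The stop face foot is at y≈280, the stop's top edge at about y 303, and the cheeks at (277,140), (337,140), (273,250) and (338,250).

```bash
python3 - <<'E'
from h import *
W=np.load("w6.npz"); g=cv2.cvtColor(W["pixels"],cv2.COLOR_RGB2GRAY)
rows=[105,115,175,190,205,270]; E=[]
for y in rows:
    x=np.where(g[y,280:335]<38)[0]+280; E.append((x.min()-.5,x.max()+.5))
print(E)
B=plane(W,[(np.mean(e),y) for e,y in zip(E,rows)],.03); w=[np.linalg.norm(plane(W,[(e[0],y)],.03)-plane(W,[(e[1],y)],.03)) for e,y in zip(E,rows)]
print("bed w",np.array(w)); k=np.polyfit(B[:,0],B[:,1],1); print("bed axis",np.degrees(np.arctan(k[0])),"resid",B[:,1]-np.polyval(k,B[:,0]))
q=plane(W,[(243.5,50),(373,51),(249.5,347),(360.5,347)],.018)
L,Rr=q[2]-q[0],q[3]-q[1]; print("base edges",[np.degrees(np.arctan2(v[1],v[0])) for v in (L,Rr)],np.linalg.norm(L),np.linalg.norm(Rr),np.linalg.norm(q[1]-q[0])); ctr=q.mean(0)
print("col x=307 grey",g[272:312,307])
print("bed start/end",plane(W,[(307,99.5),(307,279.5)],.03), "stop top edge",plane(W,[(307,303)],.08))
a=np.radians(np.degrees(np.arctan(k[0])));u=np.array([np.cos(a),np.sin(a)]); n=np.array([-u[1],u[0]])
print("origin from base",ctr[:2]-.015*u); o=ctr[:2]-.015*u
print("bed lateral from base origin",(B[:,:2]-o)@n)
ch=plane(W,[(277,140),(337,140),(273,250),(338,250)],.06)[:,:2]; print("cheeks (x,y) jig",np.c_[(ch-o)@u,(ch-o)@n])
for p in ((307,279.5,.03),(305,303,.08)): v=plane(W,[p[:2]],p[2])[0,:2]-o; print("stop in jig",v@u,v@n)
E
```

```text
Traceback (most recent call last):
ValueError: zero-size array to reduction operation minimum which has no identity
```

```bash
cat > j.py <<'E'
from h import *
W=np.load("w6.npz"); hsv=cv2.cvtColor(W["pixels"],cv2.COLOR_RGB2HSV); g=hsv[:,:,2]
rows=[105,115,175,190,205,215]; E=[]
for y in rows:
    x=np.where(g[y,270:350]<g[y,300:312].mean()+22)[0]+270; x=x[(x>285)&(x<330)]; E.append((x.min()-.5,x.max()+.5))
print(E,g[190,280:332:3])
B=plane(W,[(np.mean(e),y) for e,y in zip(E,rows)],.03); w=[np.linalg.norm(plane(W,[(e[0],y)],.03)-plane(W,[(e[1],y)],.03)) for e,y in zip(E,rows)]
print("bed w",np.array(w)); k=np.polyfit(B[:,0],B[:,1],1); print("bed axis",np.degrees(np.arctan(k[0])),"resid",B[:,1]-np.polyval(k,B[:,0]))
q=plane(W,[(243.5,50),(373,51),(249.5,347),(360.5,347)],.018)
L,Rr=q[2]-q[0],q[3]-q[1]; print("base edges",[np.degrees(np.arctan2(v[1],v[0])) for v in (L,Rr)],np.linalg.norm(L),np.linalg.norm(Rr),np.linalg.norm(q[1]-q[0])); ctr=q.mean(0)
print("col x=307",g[272:318,307])
a=np.arctan(k[0]);u=np.array([np.cos(a),np.sin(a)]); n=np.array([-u[1],u[0]])
o=ctr[:2]-.015*u; print("origin from base",o)
print("bed lateral",(B[:,:2]-o)@n)
ch=plane(W,[(277,140),(337,140),(273,250),(338,250)],.06)[:,:2]; print("cheeks (x,y) jig",np.c_[(ch-o)@u,(ch-o)@n])
for p in ((307,99.5,.03),(307,279.5,.03),(305,303,.08)): v=plane(W,[p[:2]],p[2])[0,:2]-o; print("bed0/stop in jig",v@u,v@n)
E
python3 j.py
```

```text
[(np.float64(290.5), np.float64(322.5)), (np.float64(290.5), np.float64(322.5)), (np.float64(290.5), np.float64(321.5)), (np.float64(290.5), np.float64(320.5)), (np.float64(290.5), np.float64(320.5)), (np.float64(290.5), np.float64(320.5))] [107 107 106  95  23  21  21  24  23  21  23  23  24  22 115 169 175 185]
bed w [0.0284 0.0286 0.0287 0.028  0.0283 0.0285]
bed axis -15.421997458539332 resid [-0.0001  0.      0.0002 -0.0002 -0.      0.0001]
base edges [np.float64(-15.920287000656716), np.float64(-14.978838710249674)] 0.2987660107887626 0.29759714718079944 0.11592755884038249
col x=307 [ 28  28  27  28  27  29  33  49  64  68  68  68  68  69  67  68  68  68
  67  67  68  67  67  68  67  67  68  67  67  67  66  66  70  91 122 145
 154 153 152 156 162 163 159 155 162 171]
origin from base [ 0.5071 -0.3878]
bed lateral [-0.0008 -0.0007 -0.0006 -0.0009 -0.0007 -0.0006]
cheeks (x,y) jig [[-0.0562 -0.0246]
 [-0.0569  0.0254]
 [ 0.0401 -0.029 ]
 [ 0.0392  0.0292]]
bed0/stop in jig -0.09061761731863649 -0.00036728538637483183
bed0/stop in jig 0.08008313517493026 0.0014616528991932241
bed0/stop in jig 0.08212379835973568 0.0003978495299182788
```

```bash
python3 - <<'E'
from h import *
S,=cams("scene"); a=np.radians(-15.4);u=np.array([np.cos(a),np.sin(a)]);n=np.array([-u[1],u[0]]);o=np.array([.5071,-.3878])
P=lambda x,y,z:np.r_[o+x*u+y*n,z]
for z in (.02,.03,.04): print(z,proj(S,[P(-.0906,-.015,z),P(-.0906,.015,z)]).round(1).tolist())
for z in (.07,.08,.09): print("stop",z,proj(S,[P(.085,-.035,z),P(.085,.035,z)]).round(1).tolist())
v=cv2.cvtColor(S["pixels"],cv2.COLOR_RGB2HSV)[:,:,2]; m=(v<45).astype(np.uint8); nn,l,s,c=cv2.connectedComponentsWithStats(m[330:420,110:250]); 
for i in range(1,nn):
    if s[i][4]>30:
        ys,xs=np.where(l==i);k=cv2.convexHull(np.c_[xs+110,ys+330]);print(s[i],cv2.approxPolyDP(k,2,True)[:,0].tolist())
print(delta([.5047,-.1281,.12],-5.15))
E
```

```text
0.02 [[136.5, 347.3], [149.2, 339.7]]
0.03 [[135.6, 343.9], [148.3, 336.4]]
0.04 [[134.6, 340.5], [147.4, 332.9]]
stop 0.07 [[172.6, 385.6], [204.3, 364.7]]
stop 0.08 [[171.7, 382.0], [203.6, 361.1]]
stop 0.09 [[170.8, 378.3], [203.0, 357.4]]
[ 30   8  45  43 702] [[184, 373], [173, 380], [149, 360], [140, 343], [149, 338]]
[80 66  9 10 32] [[198, 402], [193, 405], [190, 399], [194, 396]]
[ 0.0662  0.2448  0.1411 -0.0001 -0.0005  1.4065]
```

The bed corner in the scene view is at (149,338). The prediction for z=30 mm is (148.3,336.4), so they agree. Back to regrasp the leg by the middle.

The manual's scale: shifts go in units of 20 mm and turns go in units of 0.2 rad. Converting my numbers, 0.245 m is 12.25, 0.141 m is 7.05, 1.4065 rad is 7.0325.

jog_arm(moves={"segments": [[3.3, 12.25, 7.05, 0, 0, 7.0325, 0.75], [3.3, 12.25, 7.05, 0, 0, 7.0325, 0.75], [3.3, 12.25, 7.05, 0, 0, 7.0325, 0.75], [3.3, 12.25, 7.05, 0, 0, 7.0325, 0.75], [3.3, 12.25, 7.05, 0, 0, 7.0325, 0.75], [3.3, 12.25, 7.05, 0, 0, 7.0325, 0.75], [3.3, 12.25, 7.05, 0, 0, 7.0325, 0.75], [3.3, 12.25, 7.05, 0, 0, 7.0325, 0.75], [3.3, 12.25, 7.05, 0, 0, 7.0325, 0.75], [3.3, 12.25, 7.05, 0, 0, 7.0325, 0.75]]})

```text
time: 12.35
eef_pos: [0.5048, -0.1279, 0.1204]
tcp_rot: [0.737, 0.676, 0.0, 0.0]
contact_force: [-0.4, 0.0, -0.9]
opening: 0.748
finger_force: 0.0
```

```bash
python3 - <<'E'
from h import *
print(delta([.5047,-.1281,.008],-5.15))
E
```

```text
[-0.0002 -0.0001  0.1124  0.0002  0.0001  0.0025]
```

jog_arm(moves={"segments": [[0, 0, 2.5, 0, 0, 0, 0.75], [0, 0, 4.5, 0, 0, 0, 0.75], [0, 0, 5.25, 0, 0, 0, 0.75], [0, 0, 5.6, 0, 0, 0, 0.75], [0, 0, 5.6, 0, 0, 0, 0.75], [0, 0, 5.6, 0, 0, 0, 0.25], [0, 0, 5.6, 0, 0, 0, 0.25], [0, 0, 5.6, 0, 0, 0, 0.25], [0, 0, 5.6, 0, 0, 0, 0.25], [0, 0, 5.6, 0, 0, 0, 0.25]]}, squeeze=50)

```text
time: 13.6
eef_pos: [0.506, -0.1283, 0.0099]
tcp_rot: [0.738, 0.675, 0.0, 0.001]
contact_force: [-0.1, 0.8, 5.8]
opening: 0.371
finger_force: 50.3
```

jog_arm(moves={"segments": [[0, 0, -1.5, 0, 0, 0, 0.25], [0, 0, -4.5, 0, 0, 0, 0.25], [0, 0, -5.5, 0, 0, 0, 0.25], [0, 0, -5.5, 0, 0, 0, 0.25]]})

```text
time: 14.1
eef_pos: [0.5058, -0.1283, 0.1202]
tcp_rot: [0.738, 0.675, 0.001, 0.002]
contact_force: [-1.1, 0.0, -1.8]
opening: 0.371
finger_force: 50.1
```

```bash
python3 - <<'E'
from h import *
print(delta([.507,-.382,.25],74.6),delta([.507,-.382,.15],74.6))
W,=cams("wrist"); m,l,b=blobs(W,(0,90,15),(13,240,130),400);print(b)
E
```

```text
[-0.2528  0.0241 -0.1294  0.0024  0.004  -1.3904] [-0.2527  0.0237 -0.0294  0.0024  0.004  -1.3904]
[(1, [263, 96, 99, 330, 30006], [312.7, 262.1])]
```

```bash
python3 - <<'E'
from h import *
print(delta([.4906,-.3838,.12],74.6))
E
```

```text
[-0.2564  0.0087 -0.0018  0.0002  0.0003 -1.3905]
```

In the tool's units: -0.2564 m is -12.82, -0.21 m is -10.5, -1.39 rad is -6.95.

jog_arm(moves={"segments": [[-3, 0.1, -0.5, 0, 0, -0.9, 0.25], [-5, 0.15, -0.5, 0, 0, -1.8, 0.25], [-7, 0.25, -0.5, 0, 0, -2.7, 0.25], [-9, 0.3, -0.5, 0, 0, -3.6, 0.25], [-10.5, 0.35, -0.5, 0, 0, -4.5, 0.25], [-12.82, 0.435, -0.25, 0, 0, -5.4, 0.25], [-12.82, 0.435, -0.05, 0, 0, -6.3, 0.25], [-12.82, 0.435, -0.05, 0, 0, -6.95, 0.25], [-12.82, 0.435, -0.05, 0, 0, -6.95, 0.25], [-12.82, 0.435, -0.05, 0, 0, -6.95, 0.25]]})

```text
time: 15.4
eef_pos: [0.4902, -0.3832, 0.1177]
tcp_rot: [0.135, 0.991, 0.001, -0.001]
contact_force: [0.1, -0.0, -1.4]
opening: 0.369
finger_force: 50.1
```

```bash
python3 - <<'E'
from h import *
s=ctrl.get_state(); W,=cams("wrist"); cv2.imwrite("pics/w7.png",W["pixels"][:,:,::-1]); np.savez("w7.npz",**W)
z=s["eef_pos"][2]-.0099; hsv=cv2.cvtColor(W["pixels"],cv2.COLOR_RGB2HSV); m=cv2.inRange(hsv,(0,110,15),(13,240,140))
for y in range(90,330,20):
    x=np.where(m[y,240:380])[0]+240; print(y,(x.min(),x.max()) if len(x) else None)
print(s["eef_pos"],yaw(),delta([.4906,-.3838,.06],74.6))
a=np.radians(-15.4);u=np.array([np.cos(a),np.sin(a)]);n=np.array([-u[1],u[0]]);o=np.array([.5071,-.3878])
t=s["eef_pos"][:2]
print("pred foot top corners",proj(W,[np.r_[t-.076*u+e*n,z+.026] for e in (-.013,.013)]),"thick",proj(W,[np.r_[t+.094*u+e*n,z+.04] for e in (-.02,.02)]))
E
```

```text
90 (np.int64(283), np.int64(376))
110 (np.int64(272), np.int64(378))
130 (np.int64(271), np.int64(379))
150 (np.int64(240), np.int64(378))
170 (np.int64(242), np.int64(357))
190 (np.int64(243), np.int64(357))
210 (np.int64(269), np.int64(378))
230 (np.int64(267), np.int64(369))
250 (np.int64(266), np.int64(359))
270 (np.int64(266), np.int64(359))
290 (np.int64(267), np.int64(359))
310 (np.int64(265), np.int64(360))
[ 0.4902 -0.3832  0.1177] 74.49480880098163 [-0.0004 -0.0004  0.0582  0.0009 -0.0015 -0.0018]
pred foot top corners [[268.408   98.9357]
 [354.6826  98.7462]] thick [[263.0711 548.8919]
 [362.2684 548.7036]]
```

View pics/w7.png

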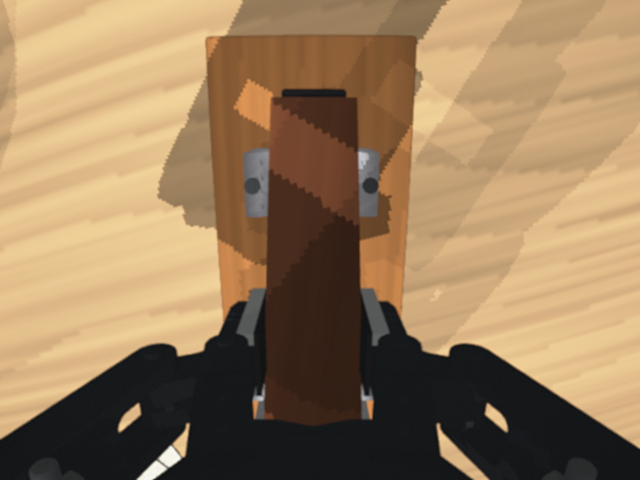

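The wrist view shows the leg straight over the cradle. The foot corners at (272,98) and (357,98) are centred between the foot cheeks at (258,185) and (369,182). Lowering it.

In the tool's units: 0.07 m is 3.5, 0.074 m is 3.7.

jog_arm(moves={"segments": [[0, 0, 1.75, 0, 0, 0, 0.25], [0, 0, 2.5, 0, 0, 0, 0.25], [0, 0, 2.9, 0, 0, 0, 0.25], [0, 0, 3.25, 0, 0, 0, 0.25], [0, 0, 3.5, 0, 0, 0, 0.25], [0, 0, 3.7, 0, 0, 0, 0.25], [0, 0, 3.7, 0, 0, 0, 0.25]]})

```text
time: 16.32
eef_pos: [0.4907, -0.3839, 0.0453]
tcp_rot: [0.134, 0.991, 0.0, -0.0]
contact_force: [-0.4, -0.3, -1.0]
opening: 0.374
finger_force: 50.1
```

In the tool's units: 0.006 m is 0.3, 0.005 m is 0.25.

jog_arm(moves={"segments": [[0, 0, 0.15, 0, 0, 0, 0.25], [0, 0, 0.25, 0, 0, 0, 0.25], [0, 0, 0.3, 0, 0, 0, 0.25], [0, 0, 0.3, 0, 0, 0, 0.25]]})

```text
time: 16.82
eef_pos: [0.4908, -0.384, 0.04]
tcp_rot: [0.134, 0.991, 0.0, -0.0]
contact_force: [-2.3, 1.6, 3.3]
opening: 0.369
finger_force: 50.7
```

jog_arm(moves={"segments": [[-0.15, 0, 0, 0, 0, 0, 0.25], [-0.25, 0, 0, 0, 0, 0, 0.25], [-0.35, 0, 0, 0, 0, 0, 0.25], [-0.4, 0, 0, 0, 0, 0, 0.25]]})

```text
time: 17.32
eef_pos: [0.4983, -0.3864, 0.0399]
tcp_rot: [0.134, 0.991, -0.0, -0.001]
contact_force: [-4.2, 1.9, 5.6]
opening: 0.371
finger_force: 51.1
```

In the tool's units: -0.002 m is -0.1, -0.001 m is -0.05.

jog_arm(moves={"segments": [[-0.05, 0, 0, 0, 0, 0, 0.25], [-0.1, 0, 0, 0, 0, 0, 0.25], [-0.1, 0, 0, 0, 0, 0, 0.25]]})

```text
time: 17.7
eef_pos: [0.4984, -0.3865, 0.0399]
tcp_rot: [0.134, 0.991, 0.001, -0.003]
contact_force: [-10.6, 3.2, 10.6]
opening: 0.371
finger_force: 51.6
```

jog_arm(moves={"segments": [[-0.05, 0, 0, 0, 0, 0, 0.25], [-0.1, 0, 0, 0, 0, 0, 0.25], [-0.1, 0, 0, 0, 0, 0, 0.25]]})

```text
time: 18.08
eef_pos: [0.4984, -0.3864, 0.04]
tcp_rot: [0.133, 0.991, 0.001, -0.006]
contact_force: [-17.2, 5.2, 13.4]
opening: 0.373
finger_force: 52.3
```

The push stopped with the TCP at cradle x = -8.8 mm, exactly where a bedded leg would put it. I relax most of the push, release and lift.

In the tool's units: -0.22 m is -11, -0.2 m is -10.

jog_arm(moves={"segments": [[0.15, 0, 0, 0, 0, 0, 0.25], [0.15, 0, 0, 0, 0, 0, 0.25], [0.15, 0, 0, 0, 0, 0, 0.6], [0.15, 0, 0, 0, 0, 0, 0.7], [0.15, 0, 0, 0, 0, 0, 0.7], [0.15, 0, -1.5, 0, 0, 0, 0.7], [0.15, 0, -4, 0, 0, 0, 0.7], [0.15, 0, -7, 0, 0, 0, 0.7], [0.15, 0, -10, 0, 0, 0, 0.7], [0.15, 0, -11, 0, 0, 0, 0.7]]})

```text
time: 19.32
eef_pos: [0.5011, -0.3878, 0.2652]
tcp_rot: [0.134, 0.991, -0.003, 0.004]
contact_force: [0.5, -1.3, -0.2]
opening: 0.7
finger_force: 0.0
```

```bash
python3 - <<'E'
from h import *
W,S,D=cams("wrist","scene","side"); s=ctrl.get_state(); print(s["eef_pos"],s["contact_force"],s["time"])
cv2.imwrite("pics/w8.png",W["pixels"][:,:,::-1])
a=np.radians(-15.4);u=np.array([np.cos(a),np.sin(a)]);n=np.array([-u[1],u[0]]);o=np.array([.5071,-.3878]);P=lambda x,y,z:np.r_[o+x*u+y*n,z]
print("pred bedded: foot",proj(W,[P(-.085,-.013,.056),P(-.085,.013,.056)]),"thick",proj(W,[P(.085,-.02,.07),P(.085,.02,.07)]))
m,l,b=blobs(W,(0,110,15),(12,240,130),300)
for i,t,c in b: print(t,c)
for y in range(60,320,20):
    x=np.where(l[y,260:360])[0]+260; print(y,x.min() if len(x) else None,x.max() if len(x) else None)
v=np.hstack([cv2.resize(W["pixels"][40:340,210:410],(400,600)),cv2.resize(S["pixels"][310:445,100:250],(400,360))[:300] if 0 else cv2.copyMakeBorder(cv2.resize(S["pixels"][310:445,100:250],(400,300)),0,0,0,0,0) if 0 else np.vstack([cv2.resize(S["pixels"][310:445,100:250],(400,300)),cv2.resize(D["pixels"][90:170,290:420],(400,300))])])
cv2.imwrite("pics/final.png",v[:,:,::-1])
E
```

```text
[ 0.4996 -0.3864  0.2593] [ 0.1362 -0.9686 -1.0794] 19.475
pred bedded: foot [[300.1089 107.8714]
 [331.1582 107.8778]] thick [[293.5175 301.0451]
 [337.0641 301.1406]]
[293, 104, 44, 197, 7258] [314.3, 208.0]
60 None None
80 None None
100 None None
120 299 331
140 297 331
160 275 331
180 297 332
200 296 332
220 277 352
240 294 334
260 294 335
280 294 335
300 295 334
```

```bash
python3 - <<'E'
from h import *
W,S,D=cams("wrist","scene","side"); hsv=cv2.cvtColor(W["pixels"],cv2.COLOR_RGB2HSV)
for x in (300,315,330): print(x,[tuple(map(int,p)) for p in hsv[292:312:2,x]])
a=np.radians(-15.4);u=np.array([np.cos(a),np.sin(a)]);o=np.array([.5071,-.3878])
print("stop face at z=.07/.08",proj(W,[np.r_[o+.085*u,.07],np.r_[o+.085*u,.08]]))
m_=cv2.inRange(cv2.cvtColor(D["pixels"],cv2.COLOR_RGB2HSV),(0,0,75),(180,40,165)); ys,xs=np.where(m_); p=plane(D,np.c_[xs,ys],.08)[:,:2]-C0
r=np.hypot(*p.T);t=np.degrees(np.arctan2(p[:,1],p[:,0]));k=(r>.16)&(r<.225)
for c in (-123.7,-63.7,-3.7,56.3,116.3,176.3):
    e=(t[k]-c+180)%360-180; e=e[abs(e)<8]; print(c,len(e),np.median(e))
E
```

```text
300 [(10, 165, 74), (10, 159, 74), (10, 164, 73), (10, 162, 74), (10, 159, 74), (10, 169, 74), (10, 163, 78), (9, 120, 70), (30, 4, 68), (90, 7, 70)]
315 [(10, 160, 70), (10, 163, 69), (10, 160, 70), (10, 160, 70), (10, 163, 69), (10, 160, 70), (10, 165, 68), (9, 98, 52), (90, 4, 63), (105, 8, 66)]
330 [(11, 163, 69), (11, 169, 68), (10, 160, 70), (10, 163, 69), (11, 166, 69), (10, 163, 69), (10, 161, 68), (10, 118, 56), (90, 4, 63), (90, 8, 65)]
stop face at z=.07/.08 [[313.3293 307.4987]
 [313.3365 312.5149]]
-123.7 115 -0.6198183981555303
-63.7 103 0.6452061666317093
-3.7 171 1.15660912470031
56.3 221 1.0851330998436595
116.3 240 0.09779749153497619
176.3 178 -0.524071766135279
```

The leg's top edge runs straight into the steel with no dark gap, it sits on the cradle's centre line, and the gripper is clear. Handing in.

```bash
python3 -c "
from plant import ctrl
print(ctrl.sign_off())"
```

```text
the job is handed in; nothing more can be done
None
```

The job is handed in at about 20 s: the walnut leg was drawn out through the opening, set down on the bench, taken again by the middle and laid flat side down in the cradle, with its thick end against the stop. The bay stood within about 0.7° of square. I made no final check of the other two legs or the glue bottle, but no move was aimed at them.

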